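# Load a rapid-test cassette into the desktop reader

## Robot

A 7-joint arm with a two-finger parallel gripper is mounted at the origin on a cart in front of the work surface, level with it; the furniture and walls round the work are solid. World frame = base frame: x ahead of the robot, y to its left, z up, the work surface at z = 0. Lengths are in m, angles in rad, forces in N, time in s.
With the tool pointing down it reaches from about 0.425 to 0.925 m from the base axis. Payload 6.8 kg.
Tool frame: the origin (TCP) lies on the mounting face of the last link; the fingertips stand 173 mm ahead of it and the grasp point (between the pads) lies 155 mm ahead of it; z points along the fingers, y is the line along which they close (so a half turn about z gives the same grasp; the last joint's range is limited). The gripper opens to 85 mm and grips with 20 to 120 N. Pads are 22 mm wide; open, the fingers measure 114 mm over their backs; the gripper's body (76 mm by 85 mm) begins 54 mm behind the grasp point. The pads swing forward as they close: fully open they stand 13 mm farther back than shut.
Start: joints at [1.148, 0.477, 0.022, 1.555, -0.011, 1.109, -0.083], TCP at [0.209, -0.642, 0.405] pointing down, gripper open.
Joint ranges: [-2.96, 2.96], [-0.34, 2.1], [-1.41, 1.46], [0.24, 2.44], [-1.37, 4.51], [0.17, 1.92], [-2.96, 2.96]. Speed limits (rad/s): [2.39, 2.39, 3.14, 3.14, 3.14, 3.14, 3.14].

## Interface

Orientations are given as a unit quaternion [w, x, y, z].
In Python, from station import bot gives the robot as it stands. The module is installed in compiled form; this text tells all that it offers.
- The arm moves only by the shell command python3 -m pendant 'ROWS' [FORCE]. ROWS is JSON, a list of rows, each a list of 5 numbers: the finger opening in m, from 0 to 0.0854, then the shift along the tool's x, y, z in m, then the turn about the tool's z in degrees. In form: [[jaw, x, y, z, yaw], ...]. A call has 1 to 12 rows; each row shifts and turns the commanded pose from where the row before left it, along the tool's axes as they then stand; what a row does not reach is not made up. A row lasts 1/12 s, in which the tool goes at most 41.7 mm and 7.16 degrees, less where a joint would pass 70% of its speed; a pose out of reach is approached as far as the arm can. A call with a gripper value outside its range is refused whole. The fingers move at their own pace and stop on an object; FORCE is the grip in N (left out, the last holds). Time passes only in rows, so rows that do not move let the fingers close. It gives the time, the measured TCP pose, the force, the opening and the grip force at its end, in the units of the state.
- bot.get_obs(): the state, without advancing time (a new reading comes with each control period).
- bot.read_camera(name): name is "side" or "top"; returns (picture, depth): 384x512x3 uint8, blue, green, red; 384x512 float32, m along the optical axis (not along the pixel's ray), 0 where there is no reading.
- bot.camera_model(name): a dict with "intrinsics" (3x3 intrinsics, pixels), "R" (3x3) and "t" (3): a world point X has camera coordinates R X + t. Camera axes: x right, y down, z forward; pixel columns grow to the right and rows downward; lengths in m; the calibration is good to about 2 mm. A picture is of the moment at which its call begins. camera_model takes no time and is no camera call.
- bot.hand_in(): hands the job in; it is judged then, once.
Trained networks look in the newest picture that a camera, given by its name, has taken for a name from the list of things; names that differ only in an ending like _2 or _b are one class to them, and where a whole thing is asked for, a point or a joint stands for the part that bears it (a point fixed in the world has none). Each returns a list of dicts, best first, with "score" (0 to 1); they miss things now and then, are a little off and sometimes report something else, mostly with a low value. They report only what shows in the picture. A call takes as long as a camera call. They do not tell look-alikes from the thing itself.
- bot.boxes_of(name, camera): "at" ([column, row] in pixels, amid what is visible of it).
- bot.trace(name, camera): "mask" (384x512 bool, what is visible of it) and "at" ([column, row] in pixels, amid what is visible of it).
- bot.pinpoint(name, camera): "at" ([column, row] in pixels: a listed point, or the origin of a listed thing).
The state is a dict: "t": time; "q": joint angles; "joint_vel": joint speeds; "joint_torque": joint torques, N m; "eef_pos": TCP position; "tool_rot": TCP orientation; "contact_force": force on the tool from outside, world axes, zero at the start; "torque": the same for the moment, N m; "gripper_width": opening from 0.0 (shut) to 1.0 (fully open); "grasp_force": force on a finger pad.
Only numpy, scipy, OpenCV 4.12 (cv2) and the standard library are available. Lean on these libraries where they do the work, as an engineer would, in place of code of your own. Each camera call takes 0.05 s, during which the arm holds its last target. There are 200 camera calls.

## Task

Load the test cassette that lies on the reader's loading deck with your fingertips only, never picking it up: push it back until its long side lies flat against the metal guide rail while its leading end is still outside the read head, then slide it along the rail into the pocket under the read head until it is fully home against the end stop. Only then press the green start key right down and let it come up again. The cassette stays flat on the deck throughout, and the bottle, vials and tape around the reader are left where they are.

Things in the scene. Friction and masses are not known exactly. Their poses are not given: they have to be found in the camera images.
- reader: Fixed light grey cassette reader, 165 (x) x 260 (y) x 56 mm. Origin: centre of underside; x to its back, y along its rail towards the pocket (left), z up. All 'R' points are mm in this frame. Flat loading deck: plane z = 14, open from the front edge x = -85 to the rail, from the right edge y = -130 to the pocket. Rear housing: x 30 to 80, top z = 42; on it a tilted display, y -72 to 48, up to z = 56.
- rail_face (a point): R (20, -30, 18): point on the front face of the aluminium guide rail. The rail runs straight along the reader's y from -122 to the stop wall at 100, front face at x = 20, top 8 mm above the deck.
- pocket_mouth (a point): R (7, 58, 18): middle of the pocket's mouth. The read head roofs the pocket: y 58 to 130, x -24 to 80, underside z = 26, top z = 48. Pocket 28 mm wide, between the rail and a front guide (inner face x = -8). The guide's flared mouth, 9 mm high, starts at x = -20, y = 49 and narrows to full width at y = 66.
- pocket_stop (a point): R (7, 100, 18): point on the pocket's stop wall (plane y = 100) that the middle of the cassette's leading end touches when it is home in the corner of rail and wall.
- detent_nose (a point): R (-4, 82.5, 18): tip, at rest, of a steel spring nose in the front guide, hidden under the read head. Sliding the cassette past it takes about 2 to 4 N along the rail; it presses the cassette to the rail with 1 to 2 N and sinks into its side notch over the last 4 mm, but does not pull it home: push on to the stop wall.
- cassette: Loose white test cassette, 26 (x) x 84 (y) x 8 mm, about 25 g, flat on the deck. Origin: centre of underside; y to the leading end (+42), z up. Window in the leading half, round sample well at y = -10, ribbed thumb grip y = -22 to -39; corners chamfered 3 mm; a notch 3 mm deep, 9 mm long in each side at y = 24. Home: origin at R (7, 58, 14), axes along the reader's; 42 mm of the tail stick out of the read head.
- cassette_lead (a point): middle of the cassette's leading end, 4 mm above its underside
- cassette_tail (a point): middle of the cassette's tail end, 4 mm above its underside
- start_key_top (a point): R (55, -101, 48.5) when up: centre of the top of the round green start key, 22 mm across, on the rear housing; pressed straight down.
- start_key (a joint): travel of the start key: 0 = up, 0.004 m = fully down; it springs back; 1.3 N to start moving, 3.7 N fully down
- dropper_bottle: bystander: brown dropper bottle, 34 mm across, 102 mm high, right of the reader; origin at the centre of its underside
- plaster_tape: bystander: flat roll of skin-coloured tape, 60 mm across, 25 mm high, right of the reader; origin at the centre of its underside
- vial_1: bystander: vial with blue cap, 27 mm across, 50 mm high, left of the reader; origin at the centre of its underside
- vial_2: bystander: vial with red cap, 27 mm across, 50 mm high, left of the reader; origin at the centre of its underside
Mind the look-alikes: they are no part of the job. What is shaped like the cassette but pink is not meant.

How it is judged:
By the outcome, as a careful person would: the job done as asked, in the order asked, and still so for the second after the job is handed in, with the robot touching nothing.
It also fails if it takes over 51 s, if anything falls off the work surface, if the arm or the gripper's body presses on something with over 40 N, if the wrist force passes 120 N, or if a joint passes its speed limit or range.

## Working session

There is one attempt and no reset: what is moved stays moved. The work goes in short steps, Python scripts to look and compute and a shell command to move; the robot and the scene stay as the last step left them, time stands still between calls to the robot, and variables do not carry over. Pictures are saved under pics/ and viewed, at most 10 in all, crops included, and the job is handed in when it is done.

```bash
mkdir -p pics; cat > h.py <<'E'
import numpy as np, cv2
from station import bot
def save(cam,name):
    p,d=bot.read_camera(cam); cv2.imwrite(f'pics/{name}.png',p); return p,d
def w(cam,at,z=None,d=None):
    m=bot.camera_model(cam);K=np.array(m['intrinsics']);R=np.array(m['R']);t=np.array(m['t'])
    r=np.linalg.inv(K)@[at[0],at[1],1.]
    c=-R.T@t; v=R.T@r
    s=(z-c[2])/v[2] if z is not None else d[int(round(at[1])),int(round(at[0]))]
    return c+s*v
E
python3 - <<'E'
from h import *
for c in ('top','side'):
    p,d=save(c,c+'0')
    for n,z in (('rail_face',.018),('pocket_mouth',.018),('pocket_stop',.018),('start_key_top',.0485),('reader',0),('cassette_lead',.018),('cassette_tail',.018),('cassette',.014)):
        for r in bot.pinpoint(n,c)[:3]: print(c,n,np.round(r['at'],1),round(r['score'],2),w(c,r['at'],z).round(4))
o=bot.get_obs();print(o['t'],o['eef_pos'],o['tool_rot'],o['gripper_width'])
E
```

```text
top rail_face [242.3 177.4] 0.68 [0.5389 0.0571 0.018 ]
top rail_face [200.7 185. ] 0.48 [0.5193 0.1887 0.018 ]
top pocket_stop [200.2 185.4] 0.78 [0.5181 0.1903 0.018 ]
top pocket_stop [242.3 196.7] 0.71 [0.4783 0.0587 0.018 ]
top start_key_top [266.5 166. ] 0.41 [ 0.5676 -0.0197  0.0485]
top reader [236.5 184.7] 0.77 [0.5185 0.0774 0.    ]
top cassette_lead [216.5 183.9] 0.74 [0.5211 0.1388 0.018 ]
top cassette_lead [294.5 169.5] 0.63 [ 0.5583 -0.107   0.018 ]
top cassette_lead [225.8 197.2] 0.49 [0.4784 0.1104 0.018 ]
top cassette_tail [303.2 218.8] 0.77 [ 0.404  -0.1276  0.018 ]
top cassette_tail [317.9 159.9] 0.74 [ 0.586 -0.181  0.018]
top cassette_tail [255.4 195.9] 0.59 [0.4795 0.0178 0.018 ]
top cassette [301.9 163.8] 0.75 [ 0.5761 -0.1311  0.014 ]
top cassette [253.4 198.7] 0.62 [0.4712 0.0244 0.014 ]
top cassette [304.5 209.5] 0.6 [ 0.4326 -0.1332  0.014 ]
side rail_face [230.4 228.8] 0.94 [0.5423 0.0638 0.018 ]
side pocket_mouth [234.  248.7] 0.91 [0.5092 0.1358 0.018 ]
side pocket_stop [222.1 261.7] 0.62 [0.5189 0.1843 0.018 ]
side start_key_top [227.6 199.1] 0.49 [ 0.5762 -0.0187  0.0485]
side reader [238.7 241.1] 0.66 [0.5167 0.0825 0.    ]
side cassette_lead [248.1 243.2] 0.78 [0.4852 0.1092 0.018 ]
side cassette_lead [285.3 189. ] 0.63 [ 0.4584 -0.1601  0.018 ]
side cassette_lead [241.5 200.4] 0.5 [ 0.5578 -0.0715  0.018 ]
side cassette_tail [245.5 182.2] 0.58 [ 0.5788 -0.176   0.018 ]
side cassette_tail [264.3 227.3] 0.53 [0.4664 0.0394 0.018 ]
side cassette_tail [304.4 203.7] 0.5 [ 0.3934 -0.0913  0.018 ]
side cassette [245.8 193. ] 0.71 [ 0.5611 -0.1205  0.014 ]
side cassette [291.6 197.9] 0.64 [ 0.4329 -0.1213  0.014 ]
side cassette [254.3 233.8] 0.56 [0.4837 0.0651 0.014 ]
0.9 [ 0.20901749 -0.64182892  0.40475023] [5.08921501e-05 9.87636169e-01 1.56763498e-01 3.18712752e-06] 1.0019220568221046
```

```bash
python3 - <<'E'
from h import *
a=cv2.imread('pics/top0.png')[140:240,170:330]; b=cv2.imread('pics/side0.png')[150:290,190:330]
cv2.imwrite('pics/a.png',cv2.resize(a,None,fx=5,fy=5,interpolation=2)); cv2.imwrite('pics/b.png',cv2.resize(b,None,fx=4,fy=4,interpolation=2))
E
```

```text
(no output)
```

View pics/a.png

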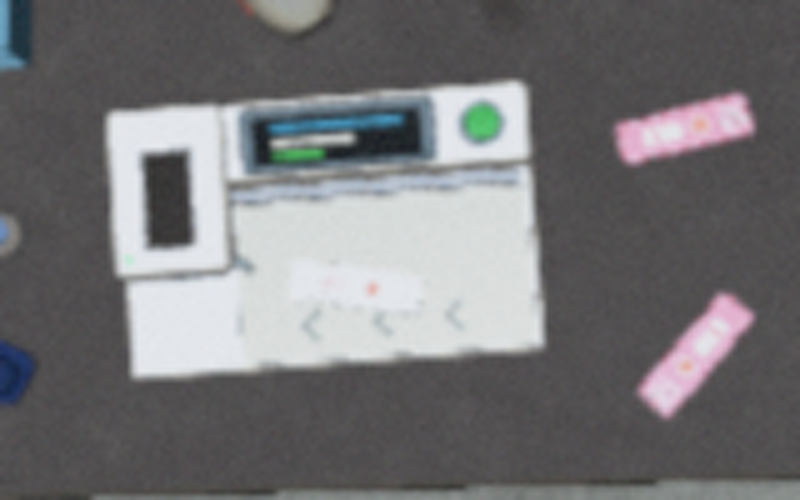

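View pics/b.png

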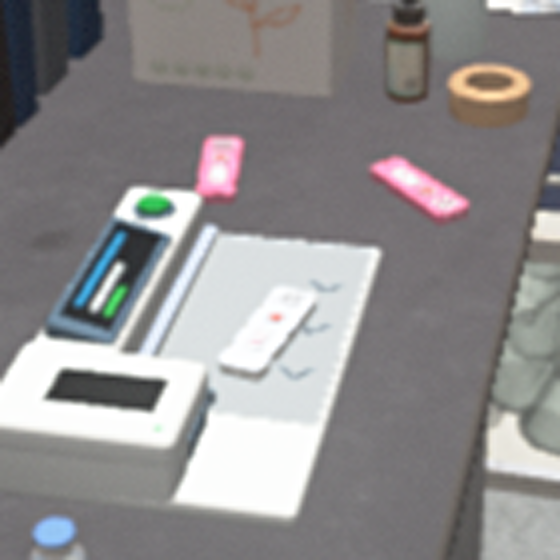

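The two pink strips (top view ≈ (307,166) and (309,211)) are the look-alikes. The white strip on the deck at top ≈ (240,197), side ≈ (257,232), fits the description: white, on the loading deck, with a red well in it. Its lead points left and it is yawed a few degrees. The enlarged crops confirm this. Next I'll fit the reader and cassette poses.

```bash
cat > fit.py <<'E'
from h import *
from scipy.optimize import least_squares
def proj(cam,P):
    m=bot.camera_model(cam);q=(np.array(m['R'])@np.array(P).T).T+m['t'];q=q@np.array(m['intrinsics']).T
    return q[:,:2]/q[:,2:]
def T(p,P,z0=0):
    c,s=np.cos(p[2]),np.sin(p[2]);P=np.array(P,float)/1000
    return np.c_[p[0]+c*P[:,0]-s*P[:,1],p[1]+s*P[:,0]+c*P[:,1],P[:,2]+z0]
def fit(obs,p0,z0=0):
    f=lambda p:np.concatenate([(proj(c,T(p,[x for x,_ in L],z0))-np.array([u for _,u in L])).ravel() for c,L in obs.items() if L])
    r=least_squares(f,p0,loss='soft_l1');return r.x,f(r.x).reshape(-1,2)
E
python3 - <<'E'
from fit import *
g={}
for c in('top','side'):
    p=cv2.imread(f'pics/{c}0.png');h=cv2.cvtColor(p,cv2.COLOR_BGR2HSV)
    m=cv2.inRange(h,(50,110,60),(80,255,255));n,l,s,ce=cv2.connectedComponentsWithStats(m)
    print(c,[(s[i,4],ce[i].round(1)) for i in range(1,n) if s[i,4]>8]);
    i=1+np.argmax(s[1:,4]);g[c]=ce[i]
t=lambda u,v:((u-2)/5+170,(v-2)/5+140); s=lambda u,v:((u-1.5)/4+190,(v-1.5)/4+150)
R={'top':[((-85,130,14),t(132,378)),((-85,-130,14),t(545,348)),((80,-130,42),t(526,82)),((80,130,48),t(106,112)),((-24,130,48),t(117,276)),((-24,58,48),t(229,268)),((55,-101,48.5),g['top'])],
 'side':[((-85,-130,14),s(381,247)),((-24,58,48),s(210,362)),((80,-130,42),s(203,192)),((55,-101,48.5),g['side'])]}
p,r=fit(R,[.52,.08,.05]);print(p,np.degrees(p[2]));print(r.round(1))
for k in('top','side'):
    q,r=fit({k:R[k]},p);print(k,q)
# cassette
C={'top':[((13,42,8),t(290,259)),((-13,42,8),t(289,296)),((-13,-42,8),t(422,312)),((13,-42,8),t(426,276)),((0,-10,8),t(373,289))],
 'side':[((-13,42,8),s(262,376)),((13,42,8),s(220,360)),((13,-42,8),s(276,285)),((-13,-42,8),s(318,295)),((0,-10,8),s(275,318))]}
for k in (C,{'top':C['top']},{'side':C['side']}):
    c,r=fit(k,[.48,.06,-.1],.014);
    a,b=np.cos(p[2]),np.sin(p[2]);d=c[:2]-p[:2]
    print('cas',c,np.degrees(c[2]),'inR',np.array([a*d[0]+b*d[1],-b*d[0]+a*d[1]])*1000,np.degrees(c[2]-p[2]));print(np.abs(r).max(0))
d=np.load if 0 else None
E
```

```text
top [(np.int32(30), array([265.7, 164. ])), (np.int32(20), array([229.4, 170.6]))]
side [(np.int32(25), array([227.9, 200.6])), (np.int32(25), array([218.5, 224.6]))]
[0.51479465 0.08101525 0.03885779] 2.226387334729158
[[ -0.6   0.1]
 [ -0.3   0.4]
 [ -0.2  -0.3]
 [ -0.4  -0.4]
 [ -0.9   0.4]
 [  0.1   0.3]
 [  0.1   0. ]
 [  0.6  -0.6]
 [  0.   -0.9]
 [-17.8  -2.3]
 [  0.5  -1.2]]
top [0.51497384 0.08009213 0.04014661]
side [0.51340616 0.08559076 0.04115111]
cas [ 0.47733877  0.06365251 -0.13167779] -7.544581787746608 inR [-38.10211355 -15.8945438 ] -9.770969122475766
[0.59377286 1.5311501 ]
cas [ 0.47778335  0.06265455 -0.14930624] -8.554617592114226 inR [-37.69663984 -16.90902865] -10.781004926843385
[0.52769934 0.5714081 ]
cas [ 0.47668442  0.06576525 -0.12281531] -7.03679905080152 inR [-38.67390112 -13.75797858] -9.263186385530677
[0.32215495 0.93654347]
```

```bash
cat > go.py <<'E'
from fit import *
import sys
from scipy.spatial.transform import Rotation as Ro
P=np.array([.515,.0805,np.radians(2.25)])
def inR(pw):
    c,s=np.cos(P[2]),np.sin(P[2]);d=np.array(pw)[:2]-P[:2];return np.array([c*d[0]+s*d[1],-s*d[0]+c*d[1],pw[2]])*1000
def delta(Rx,Ry,tipz):
    o=bot.get_obs();q=o['tool_rot'];R=Ro.from_quat([q[1],q[2],q[3],q[0]]).as_matrix()
    tgt=T(P,[(Rx,Ry,tipz)])[0]+[0,0,.173]
    print('t',round(o['t'],2),'tool in R',inR(o['eef_pos']).round(1),'tip z',round(o['eef_pos'][2]*1000-173,1),'delta tool',(R.T@(tgt-o['eef_pos'])*1000).round(1),'F',np.round(o['contact_force'],2),'yaw off',np.degrees(np.arctan2(R[1,0],R[0,0])-P[2]).round(2),'w',o['gripper_width'])
if len(sys.argv)>3: delta(*map(float,sys.argv[1:4]))
E
python3 go.py -80 -16 100
python3 - <<'E'
from h import *
for c in('top','side'):
    p,d=bot.read_camera(c);m=bot.camera_model(c);K=np.array(m['intrinsics']);R=np.array(m['R'])
    v,u=np.nonzero(d>0);X=(np.linalg.inv(K)@np.array([u,v,1+0*u]))*d[v,u];X=(X.T-m['t'])@R
    g=np.full((12,8),-9)
    for i in range(12):
        for j in range(8):
            k=(X[:,1]>-.8+i*.1)&(X[:,1]<-.7+i*.1)&(X[:,0]>.1+j*.1)&(X[:,0]<.2+j*.1)
            if k.any(): g[i,j]=np.percentile(X[k,2],99)*1000
    print(c,'rows y -.8.., cols x .1..');print(g)
E
```

```text
t 0.9 tool in R [-334.1 -709.8  404.8] tip z 231.8 delta tool [ 433.3 -598.5  131.7] F [ 0.71  0.78 -0.12] yaw off 15.79 w 1.0019220568221046
top rows y -.8.., cols x .1..
[[  55   55   55   83  112   -9  122   91]
 [  56   55   55  114  166   -9   -9   -9]
 [ 243   54   55   92  158   -9  334  380]
 [-738 -738    5  162    6   -9  334  377]
 [-737 -735   28  161  322  322  334  371]
 [-738 -737   28   94  320  320  334  357]
 [   5 -738    9   12   13    5  334  348]
 [  16 -738    5   19   50    6  334  334]
 [  16 -738    5   27   57  253  334  334]
 [   4 -737    6   51   56  253  334  334]
 [-737 -737    5   47   51  252  334  334]
 [-738 -738    5   50   67  164  334  334]]
side rows y -.8.., cols x .1..
[[ 266  302   50  154  163   -9  329  329]
 [ 461  459   50  108  162   -9  330  329]
 [ 339  336   50   82  151   -9  330  476]
 [-744 -744    1  156    1   -9  330  480]
 [-743 -743   22  155  317  317  330  484]
 [-744 -743   24   90  315  315  330  488]
 [   0 -744    2    9    9    1  330  492]
 [  13   -9    1   15   48    1  330  329]
 [  13   -9    1   23   54  249  330  330]
 [   1   -9    1   48   53  249  330  330]
 [  -9   -9    1   46   49  248  330  330]
 [  -9   -9    1   47   65  165  330  330]]
```

```bash
python3 -m pendant '[[0.05,0,0,0,5.3],[0.05,0,0,0,5.3],[0.05,0,0,0,5.2],[0.05,0.025,-0.0293,0,0],[0.05,0.025,-0.0293,0,0],[0.05,0.025,-0.0293,0,0],[0.05,0.025,-0.0293,0,0],[0.05,0.025,-0.0293,0,0],[0.05,0.025,-0.0293,0,0],[0.05,0.025,-0.0293,0,0],[0.05,0.025,-0.0293,0,0]]' && python3 go.py -94 -227 232
```

```text
t: 1.92
eef_pos: [0.4005, -0.3982, 0.405]
tool_rot: [0.0, 1.0, 0.019, 0.0]
contact_force: [0.7, -0.3, -0.5]
gripper_width: 0.582
grasp_force: 0.0
t 1.92 tool in R [-133.2 -473.8  405. ] tip z 232.0 delta tool [ 3.910e+01 -2.469e+02 -1.000e-01] F [ 0.67 -0.28 -0.48] yaw off -0.02 w 0.5821557243310195
```

```bash
python3 -m pendant '[[0.05,0.0056,-0.0353,0,0],[0.05,0.0056,-0.0353,0,0],[0.05,0.0056,-0.0353,0,0],[0.05,0.0056,-0.0353,0,0],[0.05,0.0056,-0.0353,0,0],[0.05,0.0056,-0.0353,0,0],[0.05,0.0056,-0.0353,0,0]]' && python3 -m pendant '[[0.05,0.0023,-0.0352,0.01,0],[0.05,0.0023,-0.0352,0.02,0],[0.05,0.0023,-0.0352,0.02,0],[0.05,0.0023,-0.0352,0.02,0],[0.05,0.0023,-0.0352,0.02,0],[0.05,0.0023,-0.0352,0.02,0],[0.05,0,0,0.02,0],[0.05,0,0,0.02,0],[0.05,0,0,0.02,0],[0.05,0,0,0,0]]' && python3 go.py -80 -16 20
python3 - <<'E'
from h import *
for c in('top','side'):
    p,d=save(c,c+'1')
a=cv2.imread('pics/top1.png')[130:240,170:330];b=cv2.imread('pics/side1.png')[130:290,170:330]
cv2.imwrite('pics/c.png',np.hstack([cv2.resize(x,(400,int(400*x.shape[0]/160)),interpolation=2)[:275] if 0 else cv2.resize(x[:110] if i==0 else x[25:135],(400,275),interpolation=2) for i,x in enumerate((a,b))]))
E
```

```text
t: 2.5
eef_pos: [0.4291, -0.1497, 0.405]
tool_rot: [0.0, 1.0, 0.019, 0.0]
contact_force: [0.9, 0.4, 0.2]
gripper_width: 0.586
grasp_force: 0.0
t: 3.33
eef_pos: [0.4336, 0.0602, 0.2321]
tool_rot: [0.0, 1.0, 0.02, -0.003]
contact_force: [-1.2, -1.4, -0.5]
gripper_width: 0.583
grasp_force: 0.0
t 3.33 tool in R [-82.1 -17.1 232.1] tip z 59.1 delta tool [ 2.3 -1.1 39.1] F [-1.21 -1.39 -0.46] yaw off 0.03 w 0.5833258097392512
```

View pics/c.png

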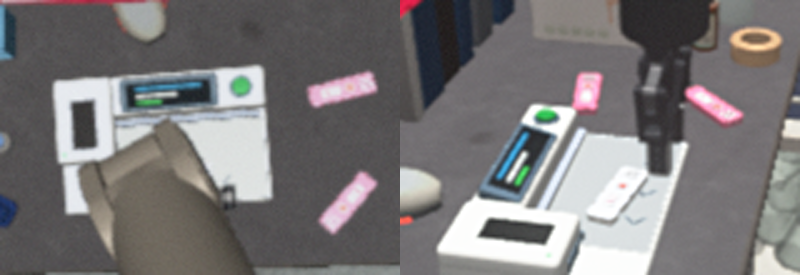

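The top view is mostly hidden by the arm. The side view shows both fingers hovering in front of the cassette, at crop ≈ (655,150), clear of everything. I'll feel for the deck.

```bash
python3 -m pendant '[[0.05,0.001,-0.001,0.015,0],[0.05,0.001,0,0.015,0],[0.05,0,0,0.007,0],[0.05,0,0,0,0],[0.05,0,0,0,0]]' && python3 -m pendant '[[0.05,0,0,0.002,0],[0.05,0,0,0,0],[0.05,0,0,0,0]]' && python3 -m pendant '[[0.05,0,0,0.002,0],[0.05,0,0,0,0],[0.05,0,0,0,0]]' && python3 go.py -80 -16 16
```

```text
t: 3.85
eef_pos: [0.4371, 0.0612, 0.1985]
tool_rot: [0.0, 1.0, 0.019, 0.0]
contact_force: [0.3, 0.6, -1.0]
gripper_width: 0.585
grasp_force: 0.0
t: 4.1
eef_pos: [0.4369, 0.0612, 0.1962]
tool_rot: [-0.0, 1.0, 0.019, 0.0]
contact_force: [-0.4, -0.5, 0.1]
gripper_width: 0.588
grasp_force: 0.0
t: 4.35
eef_pos: [0.4367, 0.0612, 0.1937]
tool_rot: [0.0, 1.0, 0.019, -0.0]
contact_force: [0.6, -0.3, 0.4]
gripper_width: 0.591
grasp_force: 0.0
t 4.35 tool in R [-79.  -16.2 193.7] tip z 20.7 delta tool [-1.  -0.2  4.7] F [ 0.63 -0.29  0.41] yaw off -0.02 w 0.5906691835704713
```

```bash
for i in 1 2 3; do python3 -m pendant '[[0.05,0,0,0.002,0],[0.05,0,0,0,0],[0.05,0,0,0,0]]' | egrep 'eef|contact'; done
```

```text
eef_pos: [0.4367, 0.0613, 0.1915]
contact_force: [-0.6, 0.3, -0.8]
eef_pos: [0.4367, 0.0613, 0.1896]
contact_force: [0.1, 0.1, 1.2]
eef_pos: [0.4367, 0.0612, 0.1876]
contact_force: [-0.8, 0.2, 0.2]
```

```bash
for i in 1 2 3; do python3 -m pendant '[[0.05,0,0,0.0015,0],[0.05,0,0,0,0],[0.05,0,0,0,0]]' | egrep 'eef|contact'; done
```

```text
eef_pos: [0.4367, 0.0613, 0.1861]
contact_force: [-0.1, -0.2, 1.4]
eef_pos: [0.4367, 0.0613, 0.1846]
contact_force: [-0.2, -0.3, -0.4]
eef_pos: [0.4367, 0.0614, 0.1843]
contact_force: [-4.8, -0.3, 20.4]
```

```bash
python3 -m pendant '[[0.05,0,0,-0.0045,0],[0.05,0.005,0,0,0],[0.05,0.005,0,0,0],[0.05,0.005,0,0,0],[0.05,0.005,0,0,0],[0.05,0.005,0,0,0],[0.05,0.005,0,0,0],[0.05,0.005,0,0,0],[0.05,0.005,0,0,0],[0.05,0.005,0,0,0],[0.05,0.004,0,0,0],[0.05,0.003,0,0,0]]' |egrep 't:|eef|contact'; python3 -m pendant '[[0.05,0.002,0,0,0],[0.05,0,0,0,0],[0.05,0,0,0,0]]' |egrep 'eef|contact'; python3 go.py -17 -16 17
python3 - <<'E'
from h import *
p,d=save('side','side2')
cv2.imwrite('pics/d.png',cv2.resize(p[170:280,190:310],None,fx=5,fy=5,interpolation=2))
E
```

```text
t: 6.85
eef_pos: [0.4893, 0.0633, 0.1877]
tool_rot: [-0.0, 1.0, 0.019, 0.0]
contact_force: [-0.1, 0.1, -1.3]
eef_pos: [0.4907, 0.0634, 0.1877]
contact_force: [0.4, 0.1, -0.2]
t 7.1 tool in R [-25.  -16.2 187.7] tip z 14.7 delta tool [ 8.  -0.2 -2.3] F [ 0.39  0.07 -0.2 ] yaw off -0.01 w 0.5847488002033204
```

View pics/d.png

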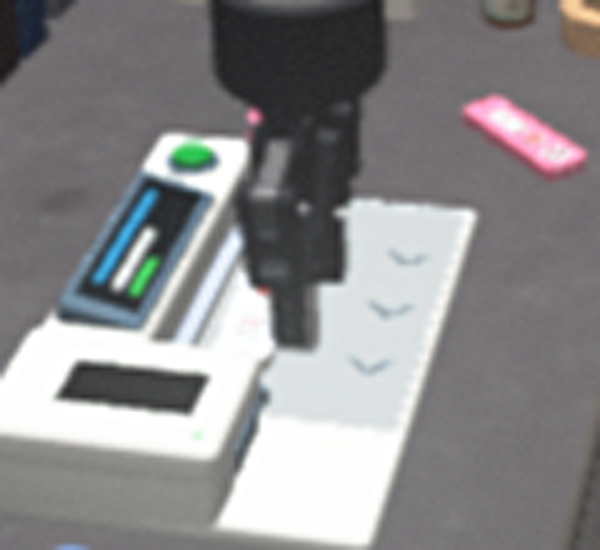

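The cassette, at crop ≈ (235,310), is moving square ahead of the finger, and a small strip of deck still shows before the rail. I'll continue gently until it touches.

```bash
python3 -m pendant '[[0.05,0.002,0,0,0],[0.05,0.002,0,0,0],[0.05,0,0,0,0],[0.05,0,0,0,0]]' |egrep 'eef|contact'; for i in 1 2; do python3 -m pendant '[[0.05,0.001,0,0,0],[0.05,0,0,0,0],[0.05,0,0,0,0]]' |egrep 'eef|contact'; done
```

```text
eef_pos: [0.4948, 0.0636, 0.1877]
contact_force: [-0.9, 0.4, 0.3]
eef_pos: [0.4957, 0.0636, 0.1877]
contact_force: [0.2, -0.2, 0.6]
eef_pos: [0.4968, 0.0636, 0.1877]
contact_force: [-1.0, -0.0, 0.1]
```

```bash
for i in 1 2 3; do python3 -m pendant '[[0.05,0.001,0,0,0],[0.05,0,0,0,0],[0.05,0,0,0,0]]' |egrep 'eef|contact'; done
```

```text
eef_pos: [0.4978, 0.0636, 0.1877]
contact_force: [0.1, 0.2, 0.1]
eef_pos: [0.4988, 0.0637, 0.1877]
contact_force: [0.3, -1.2, 0.1]
eef_pos: [0.4994, 0.0637, 0.1876]
contact_force: [-1.9, 0.3, 0.5]
```

```bash
python3 -m pendant '[[0.05,0.0005,0,0,0],[0.05,0,0,0,0],[0.05,0,0,0,0]]' |egrep 'eef|contact';python3 -m pendant '[[0.05,0.0005,0,0,0],[0.05,0,0,0,0],[0.05,0,0,0,0]]' |egrep 'eef|contact'
```

```text
eef_pos: [0.4996, 0.0638, 0.1875]
contact_force: [-3.4, 0.1, 2.1]
eef_pos: [0.4998, 0.0638, 0.1874]
contact_force: [-5.9, 0.7, 3.2]
```

The force built up with no further motion, so the cassette lies against the rail. The contact position also confirms the reader fit. I'll back off, lift, shut the fingers and go behind the tail.

```bash
python3 -m pendant '[[0.05,-0.003,0,0,0],[0.05,-0.012,0,0,0],[0.05,0,0,-0.03,0],[0,0,0,-0.03,0],[0,0.011,0.024,0,0],[0,0.011,0.024,0,0],[0,0.01,0.024,0,0],[0,0,0,0,0],[0,0,0,0,0]]' |egrep 't:|eef|contact|width'; python3 go.py 1 -86 17
python3 - <<'E'
from h import *
p,d=save('side','side3')
q,d=save('top','top3')
cv2.imwrite('pics/e.png',np.hstack([cv2.resize(p[170:270,190:270],(400,500),interpolation=2),cv2.resize(q[150:230,190:254],(400,500),interpolation=2)]))
E
```

```text
t: 9.98
eef_pos: [0.5215, -0.0093, 0.248]
tool_rot: [0.0, 1.0, 0.018, 0.001]
contact_force: [-0.4, 0.3, -0.5]
gripper_width: -0.001
t 9.98 tool in R [  3. -90. 248.] tip z 75.0 delta tool [-2.1 -4.  58. ] F [-0.38  0.29 -0.47] yaw off -0.22 w -0.0012046862113650246
```

View pics/e.png

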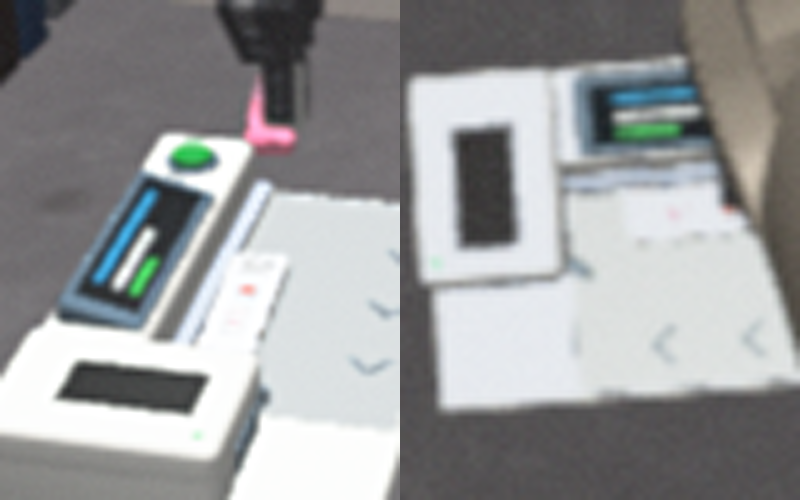

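The cassette lies parallel to and against the rail: side crop ≈ (245,300), top crop lead at ≈ (625,210). Its lead is well clear of the read head. I'll lower behind the tail.

```bash
python3 -m pendant '[[0,-0.002,0,0.02,0],[0,0,0,0.02,0],[0,0,0,0.01,0],[0,0,0,0.006,0],[0,0,0,0,0],[0,0,0,0,0]]' |egrep 't:|eef|contact|width'; python3 -m pendant '[[0,0,0,0.0015,0],[0,0,0,0,0],[0,0,0,0,0]]' |egrep 'eef|contact';  python3 go.py 0 -70 17
```

```text
t: 10.58
eef_pos: [0.5187, -0.0071, 0.1919]
tool_rot: [-0.0, 1.0, 0.02, 0.0]
contact_force: [-0.9, -0.0, 0.3]
gripper_width: 0.003
eef_pos: [0.5188, -0.0076, 0.1908]
contact_force: [0.7, -0.3, 0.0]
t 10.83 tool in R [  0.3 -88.1 190.8] tip z 17.8 delta tool [ -0.3 -18.1   0.8] F [ 0.67 -0.26  0.02] yaw off -0.02 w -0.001266134194252689
```

```bash
python3 -m pendant '[[0,0,-0.005,0.0005,0],[0,0,-0.005,0,0],[0,0,-0.005,0,0],[0,0.0003,-0.005,0,0],[0,0.0003,-0.005,0,0],[0,0.0003,-0.005,0,0],[0,0.0003,-0.005,0,0],[0,0.0003,-0.005,0,0],[0,0.0003,-0.003,0,0],[0,0,-0.002,0,0],[0,0,0,0,0]]' |egrep 't:|eef|contact|width'; python3 go.py 4 2 17
python3 - <<'E'
from h import *
p,d=save('side','side4')
cv2.imwrite('pics/f.png',cv2.resize(p[170:270,190:290],(600,600),interpolation=2))
E
```

```text
t: 11.75
eef_pos: [0.5186, 0.038, 0.1897]
tool_rot: [-0.0, 1.0, 0.02, 0.0]
contact_force: [-0.0, -0.6, 0.2]
gripper_width: 0.003
t 11.75 tool in R [  1.9 -42.6 189.7] tip z 16.7 delta tool [  2.1 -44.6  -0.3] F [-0.04 -0.62  0.21] yaw off 0.02 w 0.0029425363334335108
```

View pics/f.png

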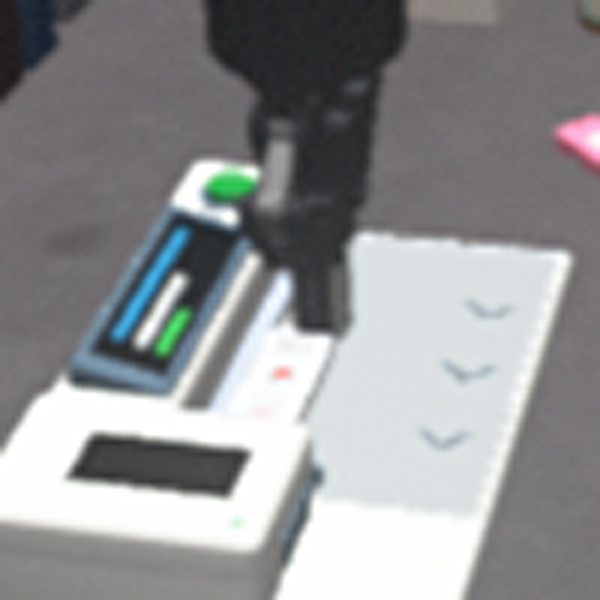

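The finger pushes the tail at crop ≈ (320,325), and the cassette is still along the rail with its lead at the mouth. I'll continue.

```bash
python3 -m pendant '[[0,0.0003,-0.003,0,0],[0,0.0003,-0.003,0,0],[0,0.0003,-0.003,0,0],[0,0.0003,-0.003,0,0],[0,0,0,0,0]]' |egrep 't:|eef|contact';python3 -m pendant '[[0,0.0002,-0.003,0,0],[0,0.0002,-0.003,0,0],[0,0.0002,-0.003,0,0],[0,0,0,0,0]]' |egrep 't:|eef|contact'; python3 -m pendant '[[0,0.0002,-0.003,0,0],[0,0.0002,-0.003,0,0],[0,0,0,0,0]]' |egrep 't:|eef|contact'; python3 go.py 4 2 17
```

```text
t: 12.22
eef_pos: [0.5193, 0.0504, 0.1898]
tool_rot: [-0.0, 1.0, 0.02, 0.0]
contact_force: [0.1, 0.1, -0.7]
t: 12.55
eef_pos: [0.5196, 0.0594, 0.1898]
tool_rot: [-0.0, 1.0, 0.02, 0.0]
contact_force: [0.2, 0.5, 0.2]
t: 12.8
eef_pos: [0.5197, 0.0653, 0.1898]
tool_rot: [-0.0, 1.0, 0.02, 0.0]
contact_force: [-0.7, -0.2, -0.2]
t 12.8 tool in R [  4.1 -15.4 189.8] tip z 16.8 delta tool [ -0.1 -17.4  -0.2] F [-0.67 -0.17 -0.22] yaw off 0.03 w 7.429129975912838e-05
```

```bash
for i in 1 2 3 4 5; do python3 -m pendant '[[0,0,-0.002,0,0],[0,0,0,0,0],[0,0,0,0,0]]' |egrep 'eef|contact';done; python3 go.py 4 2 17
```

```text
eef_pos: [0.5196, 0.0666, 0.1897]
contact_force: [-0.3, -0.4, 0.1]
eef_pos: [0.5196, 0.0686, 0.1897]
contact_force: [-0.7, -0.1, 0.5]
eef_pos: [0.5194, 0.0707, 0.1897]
contact_force: [-0.1, -0.2, 1.0]
eef_pos: [0.5193, 0.0722, 0.1897]
contact_force: [-0.1, -1.6, 0.1]
eef_pos: [0.5193, 0.0744, 0.1897]
contact_force: [-0.2, -3.6, 1.0]
t 14.05 tool in R [  4.   -6.3 189.7] tip z 16.7 delta tool [-0.  -8.3 -0.3] F [-0.21 -3.55  1.  ] yaw off -0.02 w 0.0033264190274038207
```

```bash
for i in 1 2 3 4 5 6; do python3 -m pendant '[[0,0,-0.002,0,0],[0,0,0,0,0],[0,0,0,0,0]]' |egrep 'eef|contact';done; python3 go.py 4 2 17
```

```text
eef_pos: [0.5192, 0.0769, 0.1897]
contact_force: [-0.6, -2.1, -0.5]
eef_pos: [0.5191, 0.0789, 0.1897]
contact_force: [-0.5, -2.8, 0.8]
eef_pos: [0.519, 0.0808, 0.1897]
contact_force: [-0.3, -0.2, 0.8]
eef_pos: [0.5189, 0.0827, 0.1897]
contact_force: [-0.2, -1.6, -0.7]
eef_pos: [0.5189, 0.0847, 0.1897]
contact_force: [-1.1, -1.4, -0.3]
eef_pos: [0.5188, 0.0867, 0.1897]
contact_force: [-0.4, -2.1, -0.3]
t 15.55 tool in R [  4.    6.  189.7] tip z 16.7 delta tool [-0.   4.  -0.3] F [-0.35 -2.12 -0.29] yaw off -0.0 w 0.000134722967987778
```

```bash
for i in 1 2 3 4 5 6 7; do python3 -m pendant '[[0,0,-0.001,0,0],[0,0,0,0,0],[0,0,0,0,0]]' |egrep 'eef|contact';done; python3 go.py 4 2 17
```

```text
eef_pos: [0.5187, 0.0876, 0.1897]
contact_force: [-1.8, -2.0, 0.2]
eef_pos: [0.5187, 0.0886, 0.1897]
contact_force: [-1.2, -1.6, 0.4]
eef_pos: [0.5186, 0.0897, 0.1897]
contact_force: [-0.8, -1.0, 0.4]
eef_pos: [0.5188, 0.0908, 0.1897]
contact_force: [-0.8, -1.2, -0.1]
eef_pos: [0.5188, 0.0911, 0.1897]
contact_force: [0.0, -4.3, 0.3]
eef_pos: [0.5188, 0.0914, 0.1897]
contact_force: [-0.1, -5.7, 0.9]
eef_pos: [0.5188, 0.0916, 0.1897]
contact_force: [-0.5, -7.4, 0.1]
t 17.3 tool in R [  4.2  10.9 189.7] tip z 16.7 delta tool [-0.2  8.9 -0.3] F [-0.51 -7.39  0.11] yaw off -0.13 w -0.0015375328064934784
```

```bash
python3 -m pendant '[[0,0,-0.001,0,0],[0,0,0,0,0],[0,0,0.004,0,0],[0,0,0.012,0,0],[0,0,0.005,-0.03,0],[0,0,0,-0.035,0],[0,0,0.035,0,0],[0,0,0.035,0,0],[0,0,0,0,0]]' |egrep 't:|eef|contact'; python3 go.py 55 -101 60
python3 - <<'E'
from go import *
p,d=save('side','side5');q,e=save('top','top5')
for im,dd,c in((p,d,'side'),(cv2.imread('pics/top0.png'),None,'top')):
    if dd is None: continue
    m=bot.camera_model(c);K=np.array(m['intrinsics']);R=np.array(m['R'])
    v,u=np.nonzero(dd>0);X=(np.linalg.inv(K)@np.array([u,v,1+0*u]))*dd[v,u];X=(X.T-m['t'])@R
    k=(X[:,2]>.1)&(X[:,0]>.56)&(X[:,0]<.72)&(abs(X[:,1])<.12)
    Y=X[k];print('tall near key',Y[:,0].min() if k.any() else None,len(Y),[ (round(b,2),Y[(Y[:,1]>b)&(Y[:,1]<b+.03),0].min().round(3)) for b in np.arange(-.12,.12,.03) if ((Y[:,1]>b)&(Y[:,1]<b+.03)).any()])
for pt in((-6,16,22),(20,16,22),(7,48,22)): print(pt,proj('side',T(P,[pt])),proj('top',T(P,[pt])))
cv2.imwrite('pics/g.png',np.hstack([cv2.resize(p[180:260,200:264],(400,500),interpolation=2),cv2.resize(q[150:230,190:254],(400,500),interpolation=2)]))
E
```

```text
t: 18.05
eef_pos: [0.5224, -0.0036, 0.2553]
tool_rot: [0.002, 1.0, 0.015, 0.001]
contact_force: [-0.7, -0.4, 0.3]
t 18.05 tool in R [  4.1 -84.4 255.3] tip z 82.3 delta tool [51.  16.1 22.5] F [-0.73 -0.42  0.35] yaw off -0.49 w -0.0009776951615356614
tall near key 0.5600780024109484 762 [(np.float64(-0.03), np.float64(0.56)), (np.float64(0.03), np.float64(0.638)), (np.float64(0.06), np.float64(0.637)), (np.float64(0.09), np.float64(0.637))]
(-6, 16, 22) [[239.83673266 237.04903113]] [[229.95976212 187.37821394]]
(20, 16, 22) [[228.77725333 235.77492252]] [[229.4418007  179.12659105]]
(7, 48, 22) [[230.19232674 244.63436187]] [[219.52102277 183.98581451]]
```

View pics/g.png

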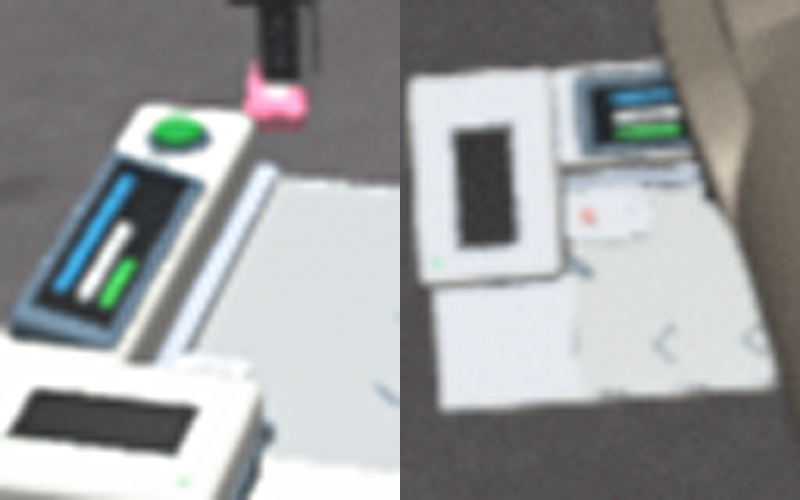

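Tail edge at top crop ≈ (652,215) and red well at ≈ (588,217) lie within about 1 mm of where they would be when home, and the cassette is flush on the rail. Now the key.

```bash
python3 -m pendant '[[0,0.025,0.008,0,0],[0,0.026,0.0075,0,0],[0,0,0,0.018,0],[0,0,0,0.006,0],[0,0,0,0,0],[0,0,0,0,0]]' |egrep 't:|eef|contact'; python3 go.py 55 -101 50
```

```text
t: 18.65
eef_pos: [0.5727, -0.0088, 0.2301]
tool_rot: [-0.0, 1.0, 0.02, -0.001]
contact_force: [0.5, 0.2, -0.2]
t 18.65 tool in R [ 54.1 -91.4 230.1] tip z 57.1 delta tool [0.9 9.6 7.1] F [ 0.46  0.2  -0.19] yaw off 0.1 w 0.003353431792864969
```

```bash
python3 -m pendant '[[0,0.001,0.0095,0,0],[0,0,0,0.005,0],[0,0,0,0,0],[0,0,0,0,0]]' |egrep 't:|eef|contact'; python3 go.py 55 -101 48.5; for i in 1 2 3 4 ; do python3 -m pendant '[[0,0,0,0.0015,0],[0,0,0,0,0],[0,0,0,0,0]]' |egrep 'eef|contact';done
```

```text
t: 18.98
eef_pos: [0.5748, -0.0197, 0.2257]
tool_rot: [0.0, 1.0, 0.019, -0.0]
contact_force: [-0.2, -0.5, -0.2]
t 18.98 tool in R [  55.8 -102.4  225.7] tip z 52.7 delta tool [-0.8 -1.4  4.2] F [-0.19 -0.45 -0.24] yaw off -0.05 w -0.00017764947925571104
eef_pos: [0.575, -0.0192, 0.2242]
contact_force: [0.6, -0.5, 0.0]
eef_pos: [0.575, -0.0193, 0.2226]
contact_force: [-0.4, -0.9, -1.0]
eef_pos: [0.5751, -0.0193, 0.2213]
contact_force: [1.1, 1.4, 1.6]
eef_pos: [0.5751, -0.0193, 0.2198]
contact_force: [-0.1, -0.8, 3.1]
```

```bash
for i in 1 2 3 4 ; do python3 -m pendant '[[0,0,0,0.001,0],[0,0,0,0,0],[0,0,0,0,0]]' |egrep 'eef|contact';done
```

```text
eef_pos: [0.5751, -0.0194, 0.2188]
contact_force: [0.5, 0.2, 2.4]
eef_pos: [0.5751, -0.0193, 0.218]
contact_force: [-0.7, -0.7, 5.6]
eef_pos: [0.5752, -0.0193, 0.2178]
contact_force: [-2.3, -0.2, 14.4]
eef_pos: [0.5752, -0.0193, 0.2177]
contact_force: [-6.3, 0.1, 21.5]
```

Bottomed out: 21 N with no more travel. I'll release the key, back away and check.

```bash
python3 -m pendant '[[0,0,0,0,0],[0,0,0,-0.005,0],[0,0,0,-0.01,0],[0,0,0,-0.03,0],[0,0,0,-0.04,0],[0,0,0,-0.04,0],[0,-0.02,0.03,0,0],[0,-0.03,0.03,0,0],[0,-0.03,0.03,0,0],[0,-0.02,0.03,0,0],[0,0,0,0,0]]' |egrep 't:|eef|contact'
python3 - <<'E'
from h import *
p,d=save('side','side6');q,e=save('top','top6')
cv2.imwrite('pics/i.png',np.hstack([cv2.resize(p[180:260,200:264],(400,500),interpolation=2),cv2.resize(q[140:230,190:262],(400,500),interpolation=2)]))
E
```

```text
t: 21.9
eef_pos: [0.4761, -0.1487, 0.3403]
tool_rot: [0.002, 1.0, 0.015, -0.002]
contact_force: [-0.1, -1.0, -0.3]
```

View pics/i.png

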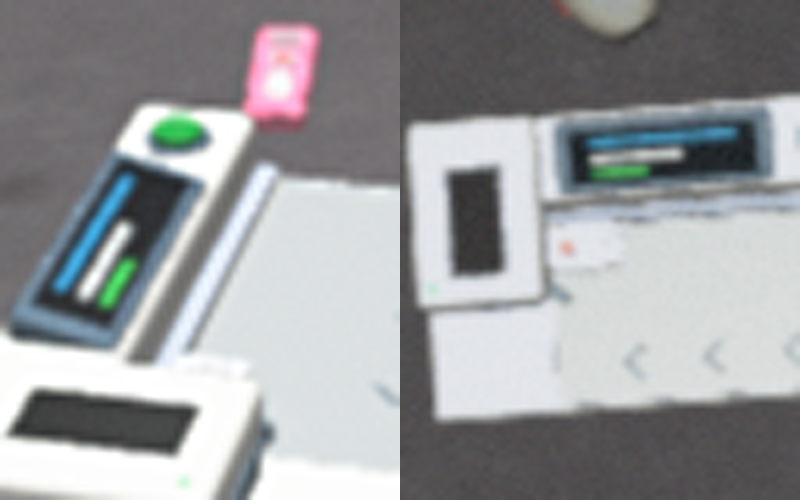

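The key is up again, at side crop ≈ (178,130). The cassette is home on the rail, at top crop ≈ (585,245), and the robot is clear. Handing in.

```bash
python3 -c "
from station import bot
print(bot.hand_in())"
```

```text
the job is handed in; nothing more can be done
None
```

Job handed in at about 22 s: the cassette was squared on the rail, then slid home to the end stop (push force rose to over 7 N with almost no further travel). The start key was then pressed fully down and came back up, and no contact with the bottle, vials or tape was seen, though I didn't re-check their positions.

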